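# Mesh the splined brush wheel in the clipper-cleaning station and hold it pressed

### The job

Lift the brush wheel by its square grip out of the clear organiser, turn it until the four splines under it mesh with the cross-shaped slot in the cleaning station's drive hub, and slide it fully home. Then push the sprung hub down well past half of its travel and finish while still holding the wheel pressed down there, without letting go, so that I can set the latch. Leave the clipper, the four guard combs, the jar and the oil bottle where they are.

Things in the scene. Friction and masses are not known exactly. Their poses are not given: they have to be found in the camera images.
- wheel: Round black brush wheel with pale bristles: disc 48 mm across (59 mm over the bristles), 12 mm thick, about 120 g. Origin: centre of the disc's flat underside; z up. At the start it stands upright, disc resting on the organiser's rack plate, stem hanging loose (2.5 mm play) in a 23 mm round hole.
- wheel_grip (a point): Middle of the wheel's white square grip, 24 x 24 mm, sides along the wheel's x and y, from 12 to 54 mm above the wheel's origin (this point: 33 mm). Pinch it by two opposite flats.
- wheel_tip (a point): Lower end of the wheel's steel stem, 24 mm below the wheel's origin. The stem carries four 5 mm wide, round-ended splines along the wheel's +x, -x, +y and -y, 18 mm tip to tip, so it meshes at any quarter turn.
- organiser: Fixed clear acrylic tray, 120 (x) x 160 (y) x 50 mm, on a round turntable of radius 100 mm that does not turn. Origin: centre of its underside on the bench. Rim and rack plate are 64 mm above the bench; the wheel's hole is at (0, -39 mm) in its frame. A small oil bottle stands in the other half.
- station: Fixed grey cleaning station, housing 150 (x) x 120 (y) x 55 mm. Origin: centre of its underside. The drive hub rises from a 47 mm round hole in the middle of its top, to 14 mm above the housing. A low steel latch (7 mm high) stands on the top at (+56, +42 mm).
- hub_mouth (a point): Centre of the cross slot's mouth in the flat top of the square steel drive hub (30 x 30 mm), 69 mm above the bench; sinks with the hub. z up; slot arms and hub sides lie along its x and y: arms 8 mm wide, 21 mm end to end, 30 mm deep. Wheel home: its origin is at this point. The hub starts at any angle about z; friction (0.15 N m) keeps it there.
- hub (a joint): How far the hub is pressed down, in m: 0 up, 0.010 at its lower stop. A spring pushes it up: it starts to sink at a push of about 4.5 N and needs about 7.5 N at 5 mm and 10.5 N at the stop (the wheel's weight counts towards it); it springs back when let go.
- clipper: Silver battery clipper lying on the bench, 165 mm long, 46 mm wide, 34 mm high. Leave alone. Origin: centre of its underside.
- comb1: Grey guard comb, 24 x 44 mm and 13.5 mm high, one of a row of four on the bench, beside the clipper, between organiser and station. Leave alone. Origin: centre of its underside.
- comb2: Grey guard comb, 24 x 44 mm and 16.5 mm high, one of a row of four on the bench, beside the clipper, between organiser and station. Leave alone. Origin: centre of its underside.
- comb3: Grey guard comb, 24 x 44 mm and 19.5 mm high, one of a row of four on the bench, beside the clipper, between organiser and station. Leave alone. Origin: centre of its underside.
- comb4: Grey guard comb, 24 x 44 mm and 22.5 mm high, one of a row of four on the bench, beside the clipper, between organiser and station. Leave alone. Origin: centre of its underside.
- jar: Round glass jar with a metal twist cap, 68 mm across, 85 mm high. Leave alone. Origin: centre of its underside.
- oil_bottle: Small white oil bottle, 26 mm across, 56 mm high, standing in the organiser. Leave alone. Origin: centre of its underside.
Things that resemble listed ones, but are neither listed nor needed, are in the scene too. What is meant by the organiser is not purple, and is the smaller of those in its own colour.

How it is judged (in metres and radians):
On the way, in this order (a step that is already met when the one before it is completed fails the run):
1. the wheel is lifted out of the organiser, held by the fingers (z of wheel in the frame of organiser above 0.09 m and contact force between wheel and the fingers above 1 N and contact force between wheel and organiser below 0.1 N), for 0.1 s.
2. the splines have meshed: the stem is at least 10 mm into the hub's slot (horizontal distance between wheel and hub_mouth below 0.004 m and z of wheel in the frame of hub_mouth below 0.014 m), for 0.1 s.
At the end, for the whole second after the job is handed in: Finishes holding: wheel home in the hub (disc within 3 mm of its top, axes within 3 mm, splines along the slots within 0.25 rad, tilt under 0.15 rad), fingers on it with over 2 N, hub pressed more than 5 of its 10 mm, wheel still (horizontal distance between wheel and hub_mouth below 0.003 m and z of wheel in the frame of hub_mouth below 0.003 m and (angle between the x axis of wheel and the x axis of hub_mouth, either way round below 0.25 rad or angle between the x axis of wheel and the x axis of hub_mouth, either way round above 1.32 rad) and value of joint hub above 0.005 m and contact force between wheel and the fingers above 2 N and linear speed of wheel below 0.02 m/s and angle between wheel's own z axis and vertical below 0.15 rad); the arm keeps its last pose, push and grip.
It fails at once if a bystander (clipper, guard comb, jar, oil bottle) is shifted by more than 30 mm (distance of any of clipper, comb1, comb2, comb3, comb4, jar, oil_bottle from where it was at the start of the episode above 0.03 m).
It also fails if it takes over 51 s, if anything falls off the work surface, if the arm or the gripper's body presses on something with over 40 N, if the wrist force passes 120 N, or if a joint passes its speed limit or range.

### The arm

A 6-joint arm with a two-finger parallel gripper is mounted at the origin on the work surface. World frame = base frame: x ahead of the robot, y to its left, z up, the work surface at z = 0. Lengths are in m, angles in degrees, forces in N, time in s.
With the tool pointing down it reaches from about 0.325 to 0.85 m from the base axis. Payload 15.5 kg.
Tool frame: the origin (TCP) lies midway between the tips of the shut fingers; the grasp point (between the pads) lies 19 mm behind it; y points along the fingers, x is the direction in which the jaws open and shut, and the axes are right-handed (so a half turn about y gives the same grasp; the last joint's range is limited). The gripper opens to 91 mm and grips with 3 to 60 N. Pads are 32 mm wide; open, the fingers measure 118 mm over their backs; the gripper's body (76 mm by 178 mm) begins 60 mm behind the grasp point.
Start: joints at [61.564, 28.281, 77.091, -0, 74.628, -5.472], TCP at [0.244, 0.575, 0.214] pointing down, gripper open.
Joint ranges: [-166.48, 166.48], [-47.26, 123.95], [12.59, 153.08], [-70.14, 250.14], [6.76, 159.57], [-176.63, 176.63]. Speed limits (degrees/s): [108.29, 108.29, 147.25, 172.46, 172.46, 172.46].

### API

Orientations are given as a 3x3 rotation matrix whose columns are the frame's x, y, z axes.
In Python, from bench import ctrl gives the robot as it stands. The module is installed in compiled form; this text tells all that it offers. Calls block until the motion is done:
- ctrl.goto(position, orientation): joint-space move of the TCP to a pose.
- ctrl.move_l(position, vel=0.15, ori=None, contact_N=None): straight line of the TCP; ori=None keeps the orientation; vel is the mean speed in m/s. With contact_N (N) it stops when the force on the tool has changed by that much, and returns True; else False.
- ctrl.movej(angles): joint-space move.
- ctrl.command_gripper(opening): opening from 0.0 (shut) to 1.0 (fully open); the grip force is fixed at half the most; returns when the fingers have stopped.
- ctrl.sleep(seconds).
- ctrl.ik(position, orientation): joint angles nearest the present ones, or None.
- ctrl.read_camera(name): name is "side" or "top" or "wrist"; returns the picture (480x640x3 uint8, blue, green, red); there is no depth.
- ctrl.camera_params(name): a dict with "fx", "fy", "cx", "cy" (pixels), "pose" (4x4, takes a point from camera to world coordinates); the wrist camera has in their place "T_tool_cam" (4x4, takes a point from camera to tool coordinates, whose origin is the TCP and whose axes are the tool frame's). Camera axes: x right, y up, looking along -z (the intrinsics and any distortion apply to the point x, -y, -z); pixel columns grow to the right and rows downward; lengths in m; the calibration is good to about 2 mm. A picture is of the moment at which its call begins: read the wrist's pose just before it. camera_params takes no time and is no camera call.
A pose or a line that the arm cannot do raises ctrl.MotionError and nothing moves.
- ctrl.sign_off(): hands the job in, once; it reports no verdict.
Readings, each from a call of its own:
- ctrl.current_t(): time.
- ctrl.current_q(): joint angles.
- ctrl.current_dq(): joint speeds.
- ctrl.current_effort(): joint torques, N m.
- ctrl.current_tool_pos(): TCP position.
- ctrl.current_eef_rot(): TCP orientation.
- ctrl.current_contact_force(): force on the tool from outside, world axes, zero at the start.
- ctrl.current_wrist_torque(): the same for the moment, N m.
- ctrl.current_grip_width(): opening from 0.0 (shut) to 1.0 (fully open).
Only numpy, scipy, OpenCV 4.12 (cv2) and the standard library are available. Lean on these libraries where they do the work, as an engineer would, in place of code of your own. Each camera call takes 0.05 s, during which the arm holds its last target.

## Working session

There is one attempt and no reset: what is moved stays moved. The work goes in short steps, each a Python script; the robot and the scene stay as the last script left them, time stands still between calls to the robot, and variables do not carry over. Pictures are saved under pics/ and viewed, and the job is handed in when it is done.

```bash
mkdir -p pics; ls
python3 - <<'E'
from bench import ctrl
import cv2, numpy as np
np.set_printoptions(precision=4,suppress=True)
for n in ["side","top","wrist"]:
    p=ctrl.camera_params(n); print(n,p)
    cv2.imwrite(f"pics/{n}0.png",ctrl.read_camera(n))
print(ctrl.current_t(),ctrl.current_tool_pos(),ctrl.current_eef_rot(),ctrl.current_grip_width())
E
```

```text
pics
side {'fx': 596.3270922938108, 'fy': 596.3270922938108, 'cx': 327.31106012020564, 'cy': 250.33204001895365, 'pose': array([[ 0.9716,  0.1395, -0.191 ,  0.2319],
       [-0.2362,  0.613 , -0.754 , -0.83  ],
       [ 0.0119,  0.7777,  0.6285,  0.7595],
       [ 0.    ,  0.    ,  0.    ,  1.    ]])}
top {'fx': 536.405330401857, 'fy': 536.405330401857, 'cx': 318.57259304048995, 'cy': 241.59891854740258, 'pose': array([[ 0.0284,  0.9826, -0.1838,  0.2471],
       [-0.9996,  0.0269, -0.0108, -0.0161],
       [-0.0056,  0.184 ,  0.9829,  1.2167],
       [ 0.    ,  0.    ,  0.    ,  1.    ]])}
wrist {'fx': 381.0239437531869, 'fy': 381.0239437531869, 'cx': 319.83310884865756, 'cy': 234.64767023680062, 'T_tool_cam': array([[ 1.    , -0.0007,  0.0001,  0.0004],
       [ 0.0003,  0.2953, -0.9554, -0.1722],
       [ 0.0006,  0.9554,  0.2953,  0.084 ],
       [ 0.    ,  0.    ,  0.    ,  1.    ]])}
0.15 [0.2437 0.5752 0.2135] [[ 0.3901 -0.0004 -0.9208]
 [ 0.9208 -0.0008  0.3901]
 [-0.0009 -1.      0.0001]] 0.9977781351178904
```

View pics/top0.png

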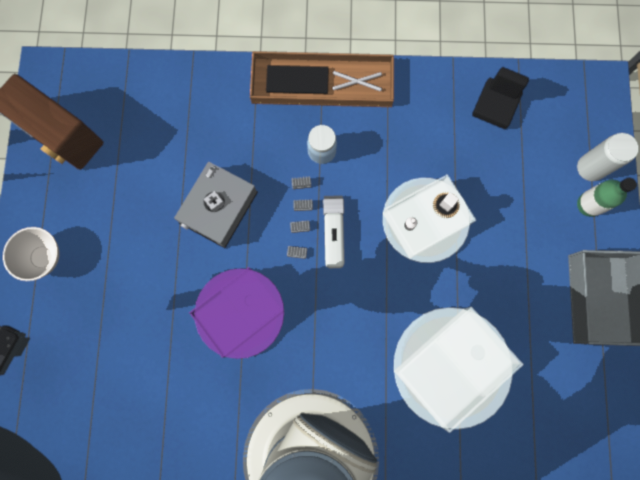

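View pics/side0.png

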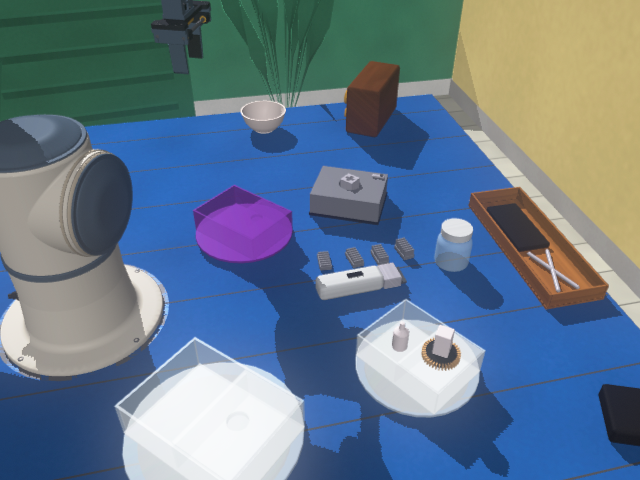

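View pics/wrist0.png

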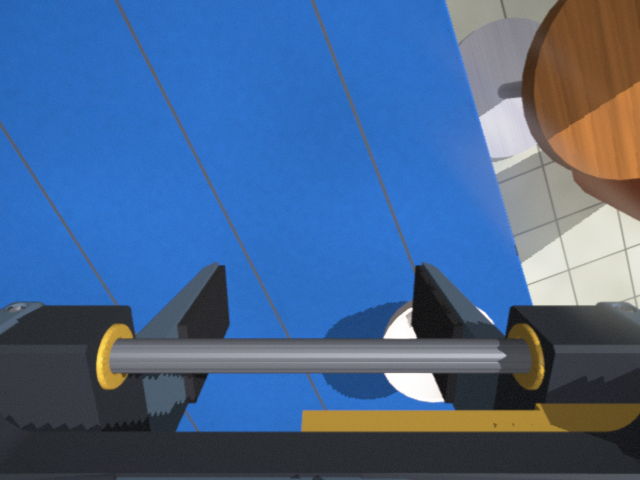

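```bash
cat > h.py <<'E'
import cv2, numpy as np
from bench import ctrl
np.set_printoptions(precision=4,suppress=True)
def ray(name,u,v,T=None):
    p=ctrl.camera_params(name)
    if name=="wrist":
        if T is None:
            T=np.eye(4);T[:3,:3]=ctrl.current_eef_rot();T[:3,3]=ctrl.current_tool_pos()
        P=T@p["T_tool_cam"]
    else: P=p["pose"]
    d=np.array([(u-p["cx"])/p["fx"],-(v-p["cy"])/p["fy"],-1.])
    return P[:3,3],P[:3,:3]@d
def pl(name,u,v,z,T=None):
    o,d=ray(name,u,v,T); return o+d*(z-o[2])/d[2]
def crop(img,x0,x1,y0,y1,out,s):
    cv2.imwrite(out,cv2.resize(img[y0:y1,x0:x1],None,fx=s,fy=s,interpolation=cv2.INTER_CUBIC))
E
python3 - <<'E'
import cv2, numpy as np
a=cv2.imread("pics/top0.png")
c1=cv2.resize(a[160:250,170:260],(480,480),interpolation=cv2.INTER_CUBIC)
c2=cv2.resize(a[170:270,380:480],(400,400),interpolation=cv2.INTER_CUBIC)
b=cv2.imread("pics/side0.png")
c3=cv2.resize(b[160:220,300:400],(400,240),interpolation=cv2.INTER_CUBIC)
c4=cv2.resize(b[300:400,360:490],(390,300),interpolation=cv2.INTER_CUBIC)
o=np.zeros((600,800,3),np.uint8)
o[:300,:300]=cv2.resize(c1,(300,300));o[300:,:300]=cv2.resize(c2,(300,300))
o[:240,380:780]=c3;o[300:,380:770]=c4
cv2.imwrite("pics/c0.png",o)
E
```

```text
(no output)
```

View pics/c0.png

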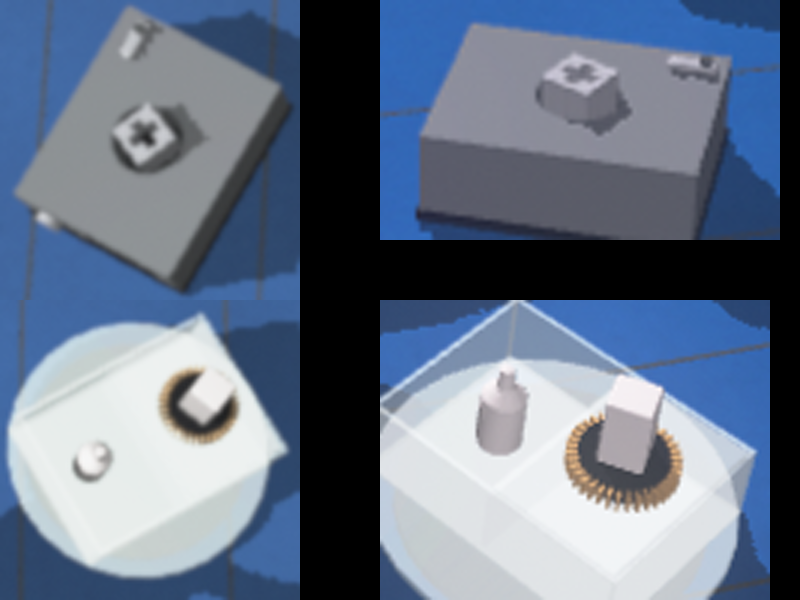

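Run:
```python
from h import *
print("hub",pl("top",214.1,200.5,.069), pl("side",300+203/4,160+74/4,.069))
print("wheel",pl("top",450.7,198.5,.118),pl("side",360+ (637-380)/3,300+(395-300)/3,.118))
w=pl("top",450.7,198.5,.118)
# candidate yaw
for yaw in range(-180,181,30):
    a=np.radians(yaw); x=np.array([np.cos(a),np.sin(a),0]); y=np.array([0,0,-1.]); R=np.c_[x,y,np.cross(x,y)]
    for n,p in (("w",w),("h",pl("top",214.1,200.5,.069))):
        q=ctrl.ik([p[0],p[1],.27],R); print(yaw,n,q)
```

```text
hub [0.5478 0.23   0.069 ] [0.5497 0.2277 0.069 ]
wheel [ 0.5528 -0.2805  0.118 ] [ 0.5515 -0.2837  0.118 ]
-180 w [-32.4198  25.2363  73.3198  -0.      81.4439 147.5802]
-180 h [  17.0181   23.0097   77.0539   -0.       79.9365 -162.9819]
-150 w [-32.4198  25.2363  73.3198   0.      81.4439 117.5802]
-150 h [ 17.0181  23.0097  77.0539   0.      79.9365 167.0181]
-120 w [-32.4198  25.2363  73.3198  -0.      81.4439  87.5802]
-120 h [ 17.0181  23.0097  77.0539  -0.      79.9365 137.0181]
-90 w [-32.4198  25.2363  73.3198  -0.      81.4439  57.5802]
-90 h [ 17.0181  23.0097  77.0539  -0.      79.9365 107.0181]
-60 w [-32.4198  25.2363  73.3198   0.      81.4439  27.5802]
-60 h [17.0181 23.0097 77.0539  0.     79.9365 77.0181]
-30 w [-32.4198  25.2363  73.3198  -0.      81.4439  -2.4198]
-30 h [17.0181 23.0097 77.0539 -0.     79.9365 47.0181]
0 w [-32.4198  25.2363  73.3198  -0.      81.4439 -32.4198]
0 h [17.0181 23.0097 77.0539 -0.     79.9365 17.0181]
30 w [-32.4198  25.2363  73.3198  -0.      81.4439 -62.4198]
30 h [ 17.0181  23.0097  77.0539  -0.      79.9365 -12.9819]
60 w [-32.4198  25.2363  73.3198   0.      81.4439 -92.4198]
60 h [ 17.0181  23.0097  77.0539   0.      79.9365 -42.9819]
90 w [ -32.4198   25.2363   73.3198   -0.       81.4439 -122.4198]
90 h [ 17.0181  23.0097  77.0539  -0.      79.9365 -72.9819]
120 w [ -32.4198   25.2363   73.3198   -0.       81.4439 -152.4198]
120 h [  17.0181   23.0097   77.0539   -0.       79.9365 -102.9819]
150 w None
150 h [  17.0181   23.0097   77.0539    0.       79.9365 -132.9819]
180 w [-32.4198  25.2363  73.3198  -0.      81.4439 147.5802]
180 h [  17.0181   23.0097   77.0539   -0.       79.9365 -162.9819]
```

```bash
cat >> h.py <<'E'
def rot(yawdeg):
    a=np.radians(yawdeg); x=np.array([np.cos(a),np.sin(a),0]); y=np.array([0,0,-1.]); return np.c_[x,y,np.cross(x,y)]
def tool():
    T=np.eye(4);T[:3,:3]=ctrl.current_eef_rot();T[:3,3]=ctrl.current_tool_pos();return T
def shot(f):
    T=tool(); im=ctrl.read_camera("wrist"); cv2.imwrite(f"pics/{f}.png",im); np.save(f"pics/{f}.npy",T); return im,T
E
python3 - <<'E'
from h import *
ctrl.goto([.548,.229,.18],rot(30)); print(ctrl.current_t()); ctrl.sleep(.2); im,T=shot("hub1"); print(T,ctrl.current_t())
E
```

```text
1.8417
[[ 0.8654  0.0001 -0.501   0.5478]
 [ 0.501   0.0001  0.8654  0.2297]
 [ 0.0001 -1.      0.0001  0.1801]
 [ 0.      0.      0.      1.    ]] 2.0917
```

View pics/hub1.png

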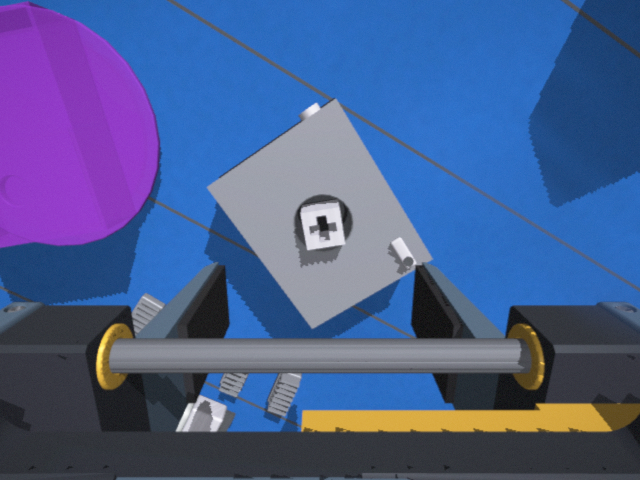

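Run:
```python
from h import *
im=cv2.imread("pics/hub1.png"); 
crop(im,280,365,185,265,"pics/hub1c.png",9)
g=cv2.cvtColor(im,cv2.COLOR_BGR2GRAY); print(g[195:256:3,296:352:3])
```

```text
[[162 160 161 162 160 159 127  97  82  78  89  99 151 162 162 164 162 163
  160]
 [163 162 161 155 110  67  65  66  62  66  64  62  63  62 120 162 164 163
  159]
 [162 162 150  77  64  61  59  54  55  73  88  95  98 100  88  85 154 165
  162]
 [162 144  64  73  91 109 123 184 187 189 196 200 205 202 162  63  73 159
  162]
 [160  69 115 187 202 203 203 201 205 208 206 203 205 213 212  64  40  88
  160]
 [120  36 200 202 205 206 205 210 221 226 225 223 223 228 224  72  43  40
  144]
 [ 80  53 220 221 225 229 225 223 225 228 226 223 224 228 227  88  37  45
   91]
 [ 63  39 224 223 225 228 226 161 118  76 191 224 225 227 226 114  30  51
   69]
 [ 62  40 205 223 225 229 227  75  29  27 119 225 223 225 228 152  29  61
   60]
 [ 62  61 193 224 224 228 227 119  26  30  70 221 173 173 228 177  52  62
   61]
 [ 62  62 140 224 224 210 165 108  32  27  28  94  99 117 226 220  62  64
   62]
 [ 70  63  96 228 224  95 103  99  39  26  28  92 100 108 223 220  69  62
   65]
 [ 63  64  75 224 222  98 164 196  78  85  97 165 184 188 225 224  79  63
   95]
 [ 82  68  63 218 224 193 206 207  98  99 102 197 224 224 227 227 108  65
  131]
 [100  66  67 198 223 224 228 227 174 186 107 150 224 223 226 227 154 101
  156]
 [105  91  65 168 222 223 227 225 200 202 188 195 226 224 224 228 185 154
  160]
 [123 102  91 115 225 223 226 228 224 223 225 228 225 221 224 226 219 160
  162]
 [107 103 102 101 224 223 224 228 226 221 219 183 144 103  97 110 158 159
  159]
 [159 122 104 105 218 175 138 101  83  74  71  72  80  95 105 156 159 158
  161]
 [161 109 104 103 101 103 104 103 100 100  99 104 102 103 114 161 160 161
  158]
 [159 128 103 104 102 101 103 104 104 103 100 102 102 106 144 160 159 160
  158]]
```

View pics/hub1c.png

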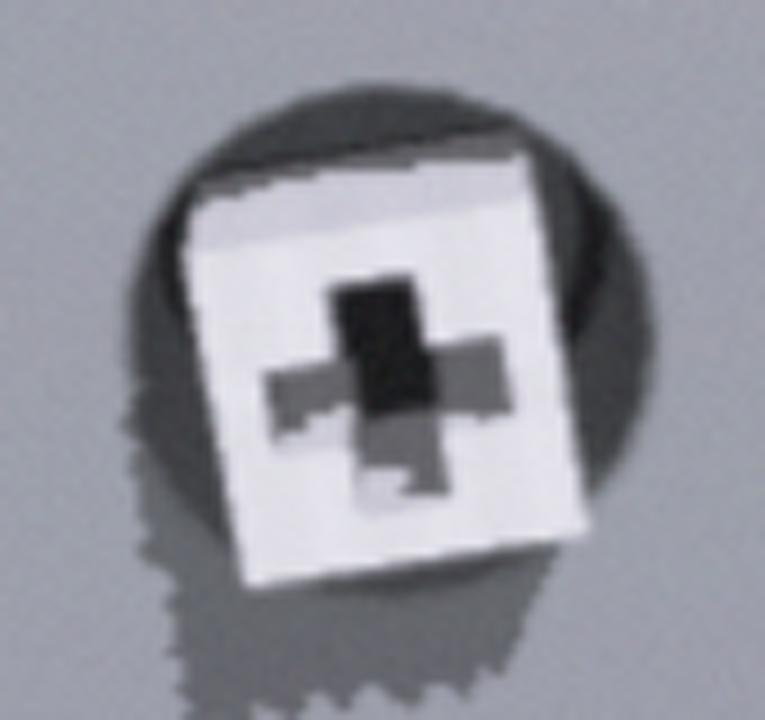

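Run:
```python
from h import *
T=np.load("pics/hub1.npy")
C=np.array([(187,258),(535,200),(590,533),(245,585)],float)
C=(C+.5)/9-.5+[280,185]
P=np.array([pl("wrist",u,v,.069,T) for u,v in C]); print(P)
print(P.mean(0)); 
for i in range(4):
    d=P[(i+1)%4]-P[i]; print(np.linalg.norm(d),np.degrees(np.arctan2(d[1],d[0])))
# threshold-based check
im=cv2.imread("pics/hub1.png"); g=cv2.cvtColor(im,cv2.COLOR_BGR2GRAY)
m=((g>214)*255).astype(np.uint8); m=cv2.morphologyEx(m,cv2.MORPH_OPEN,np.ones((2,2)))
m[:, :290]=0;m[:,360:]=0;m[:190]=0;m[265:]=0
cs,_=cv2.findContours(m,cv2.RETR_EXTERNAL,cv2.CHAIN_APPROX_NONE); c=max(cs,key=cv2.contourArea)
h=cv2.convexHull(c)[:,0]
W=np.array([pl("wrist",u,v,.069,T)[:2] for u,v in h.astype(float)],np.float32)
print(cv2.minAreaRect((W*1000).astype(np.float32)))
K=np.array([(372,347)],float); 
for s in [((330,287),(415,278)),((268,372),(500,338)),((275,443),(513,410)),((358,510),(447,492))]:
    pass
```

```text
[[0.5282 0.2344 0.069 ]
 [0.5512 0.2535 0.069 ]
 [0.5706 0.2305 0.069 ]
 [0.547  0.2112 0.069 ]]
[0.5493 0.2324 0.069 ]
0.029923693654321605 39.80609621906709
0.030143322474123695 -49.90054666448448
0.03047620383702961 -140.8421603110472
0.029800754714874783 129.04428033930566
((550.1123657226562, 232.38613891601562), (28.952545166015625, 30.009225845336914), 39.586978912353516)
```

Run:
```python
from h import *
ctrl.goto([.5495,.2324,.18],rot(-150)); ctrl.sleep(.2); im,T=shot("hub2"); print(T,ctrl.current_t())
crop(im,280,365,195,275,"pics/hub2c.png",9)
```

```text
[[-0.8659 -0.      0.5002  0.5495]
 [-0.5002 -0.     -0.8659  0.2324]
 [ 0.     -1.     -0.      0.18  ]
 [ 0.      0.      0.      1.    ]] 5.1083
```

View pics/hub2c.png

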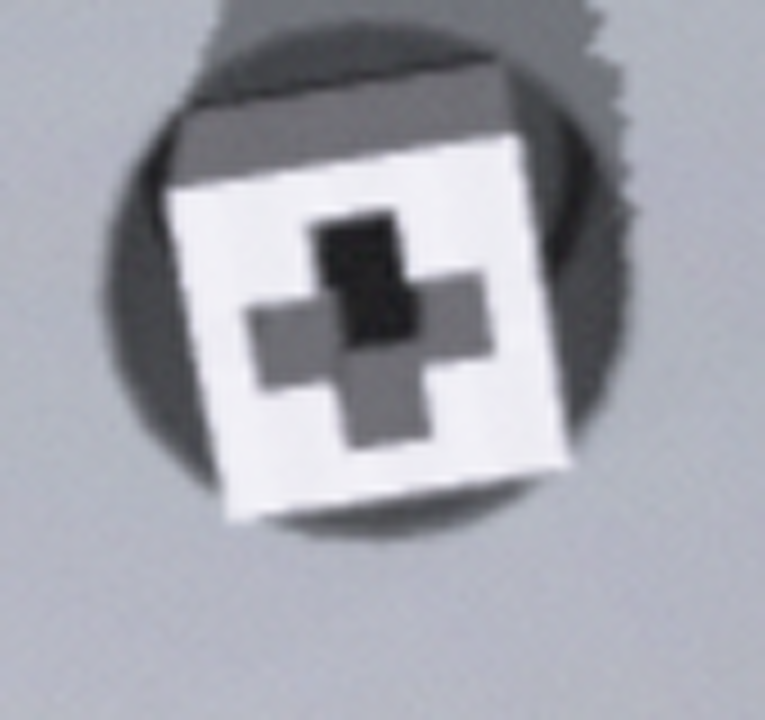

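Run:
```python
from h import *
T=np.load("pics/hub2.npy")
im=cv2.imread("pics/hub2.png"); g=cv2.cvtColor(im,cv2.COLOR_BGR2GRAY)
C=np.array([(168,190),(518,135),(573,465),(228,522)],float)
C=(C+.5)/9-.5+[280,195]
P=np.array([pl("wrist",u,v,.069,T) for u,v in C]); print(P.mean(0))
for i in range(4):
    d=P[(i+1)%4]-P[i]; print(np.linalg.norm(d),np.degrees(np.arctan2(d[1],d[0])))
m=((g>205)*255).astype(np.uint8)
m[:, :290]=0;m[:,350:]=0;m[:200]=0;m[265:]=0
cs,_=cv2.findContours(m,cv2.RETR_EXTERNAL,cv2.CHAIN_APPROX_NONE); c=max(cs,key=cv2.contourArea)
W=np.array([pl("wrist",u,v,.069,T)[:2] for u,v in c[:,0].astype(float)],np.float32)
print(cv2.minAreaRect((W*1000).astype(np.float32)))
ctrl.goto([.552,-.282,.23],rot(-60)); ctrl.sleep(.2); im,T=shot("wh1"); print(T,ctrl.current_t())
```

```text
[0.5485 0.2329 0.069 ]
0.03009977777373934 -140.7736641276878
0.029961456420380124 130.0250754712284
0.030603407147850058 39.9818709066721
0.030362201759503826 -50.93085857735648
((548.7102661132812, 233.1517333984375), (29.767080307006836, 29.957462310791016), 39.77406311035156)
[[ 0.5004 -0.      0.8658  0.5522]
 [-0.8658  0.      0.5004 -0.2816]
 [-0.     -1.      0.      0.23  ]
 [ 0.      0.      0.      1.    ]] 7.5333
```

View pics/wh1.png

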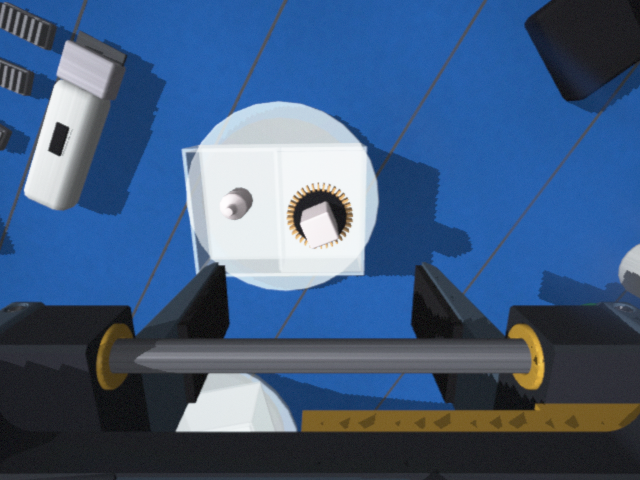

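Run:
```python
from h import *
im=cv2.imread("pics/wh1.png"); crop(im,280,360,175,255,"pics/wh1c.png",7.5)
```

```text
(no output)
```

View pics/wh1c.png

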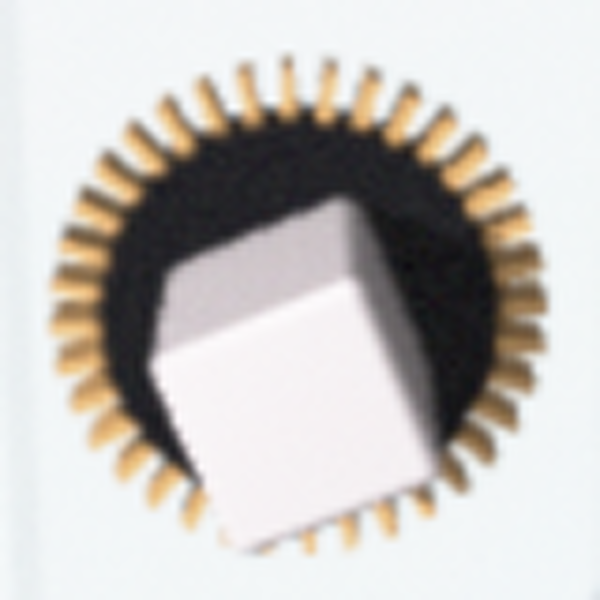

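Run:
```python
from h import *
T=np.load("pics/wh1.npy")
C=np.array([(152,360),(352,278),(438,470),(238,550)],float)
C=(C+.5)/7.5-.5+[280,175]
P=np.array([pl("wrist",u,v,.118,T) for u,v in C]); print(P.mean(0)); c=P.mean(0)
for i in range(4):
    d=P[(i+1)%4]-P[i]; print(np.linalg.norm(d),np.degrees(np.arctan2(d[1],d[0])))
# bristle ellipse centre at z=.064+~.006
e=(np.array([298,305])+.5)/7.5-.5+[280,175]
print("disc",pl("wrist",*e,.076,T), pl("wrist",*e,.070,T))
# organiser rim corners px
R=np.array([pl("wrist",u,v,.064,T) for u,v in [(183,149),(364,146),(364,275),(196,275)]]);print(R,R.mean(0))
for yaw in (-38,52,-128,142):
  print(yaw,ctrl.ik([c[0],c[1],.1],rot(yaw)))
for yaw in (39.6,-50.4,129.6,-140.4): print(yaw,ctrl.ik([.549,.2327,.1],rot(yaw)))
```

```text
[ 0.552  -0.2807  0.118 ]
0.022319220007631313 -37.06270506364399
0.022480244921575264 -126.13490847362269
0.02269573715140269 142.92571563375768
0.022472714379950357 52.90540588007243
disc [ 0.5532 -0.2803  0.076 ] [ 0.5519 -0.2811  0.07  ]
[[ 0.5426 -0.1498  0.064 ]
 [ 0.6235 -0.2845  0.064 ]
 [ 0.5209 -0.3486  0.064 ]
 [ 0.4402 -0.209   0.064 ]] [ 0.5318 -0.248   0.064 ]
-38 [-32.4743  34.9045  84.9021  -0.      60.1934   5.5257]
52 [-32.4743  34.9045  84.9021  -0.      60.1934 -84.4743]
-128 [-32.4743  34.9045  84.9021  -0.      60.1934  95.5257]
142 [ -32.4743   34.9045   84.9021   -0.       60.1934 -174.4743]
39.6 [ 17.2338  33.3688  88.3425  -0.      58.2887 -22.3662]
-50.4 [17.2338 33.3688 88.3425 -0.     58.2887 67.6338]
129.6 [  17.2338   33.3688   88.3425   -0.       58.2887 -112.3662]
-140.4 [ 17.2338  33.3688  88.3425  -0.      58.2887 157.6338]
```

Run:
```python
from h import *
R=rot(53.1)
ctrl.goto([.552,-.2809,.15],R)
print(ctrl.move_l([.552,-.2809,.079],vel=.08,contact_N=6), ctrl.current_tool_pos())
shot("pre")
ctrl.command_gripper(0.0); print(ctrl.current_grip_width(),ctrl.current_contact_force(),ctrl.current_t())
im,T=shot("grip")
```

```text
False [ 0.5523 -0.2811  0.0795]
0.26444484643724053 [-0.0038  0.0983 -0.1507] 11.4417
```

View pics/grip.png

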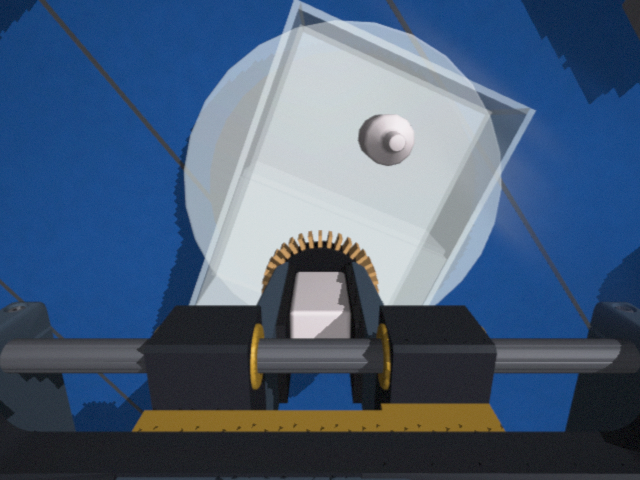

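Run:
```python
from h import *
T=np.load("pics/grip.npy"); g=cv2.cvtColor(cv2.imread("pics/grip.png"),cv2.COLOR_BGR2GRAY)
print(g[262:345:1,320])
for r in (272,310): 
  for z in (.118,.076): print(r,z,(np.linalg.inv(T)@np.r_[pl("wrist",320,r,z,T),1])[:3])
ctrl.move_l([.5523,-.2811,.2],vel=.12); ctrl.sleep(.2)
print(ctrl.current_tool_pos(),ctrl.current_contact_force(),ctrl.current_grip_width(),ctrl.current_t())
shot("lift"); cv2.imwrite("pics/lifts.png",ctrl.read_camera("side"))
```

```text
[ 24  24  27  25  26  27  25  21  20  61 153 171 175 172 175 172 174 174
 175 175 175 174 175 174 175 173 174 174 177 175 179 175 176 176 177 176
 177 178 176 176 177 177 176 177 176 176 177 178 194 215 228 232 229 223
 219 218 215 218 217 216 215 213 215 214 215 213 215 212 214 208 178 142
 134 135 134 130  87  64  64  68  71  76  80]
272 0.118 [ 0.0004 -0.039   0.0282]
272 0.076 [0.0005 0.003  0.0105]
310 0.118 [ 0.0004 -0.039   0.0122]
310 0.076 [ 0.0005  0.003  -0.0105]
[ 0.5521 -0.281   0.1994] [ 0.5752  0.4788 -1.0876] 0.2602324216160479 12.85
```

View pics/lift.png

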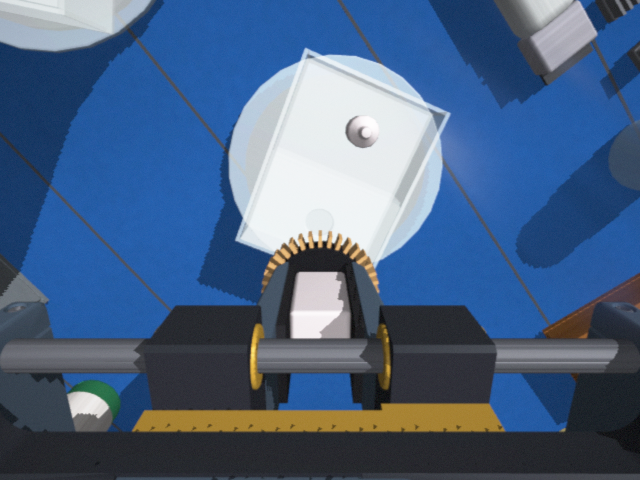

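View pics/lifts.png

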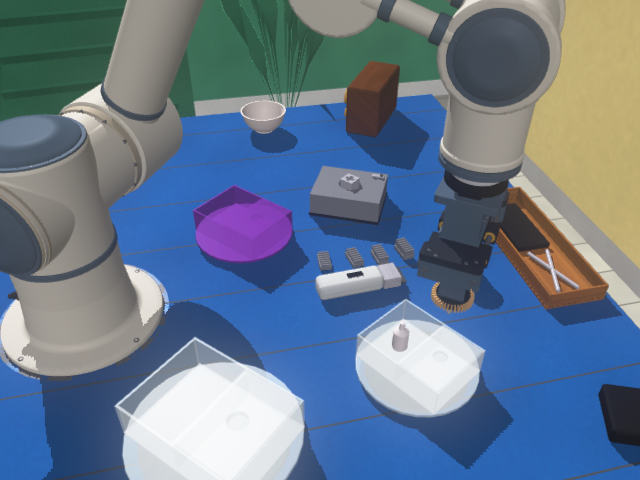

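Run:
```python
from h import *
R=rot(39.6); X,Y=.5489,.2326
ctrl.goto([X,Y,.2],R)
ctrl.move_l([X,Y,.114],vel=.1); ctrl.sleep(.2)
print(ctrl.current_tool_pos(),ctrl.current_contact_force(),ctrl.current_t())
f0=ctrl.current_contact_force()
r=ctrl.move_l([X,Y,.0945],vel=.02,contact_N=3)
print(r,ctrl.current_tool_pos(),ctrl.current_contact_force(),ctrl.current_wrist_torque(),ctrl.current_t())
shot("ins"); cv2.imwrite("pics/inss.png",ctrl.read_camera("side"))
```

```text
[0.5491 0.2327 0.1145] [ 0.3923 -0.8271 -0.3169] 16.0167
False [0.549  0.2326 0.0946] [-1.0349  0.0166 -1.2133] [-0.0478  0.0413  0.0226] 17.1417
```

View pics/ins.png

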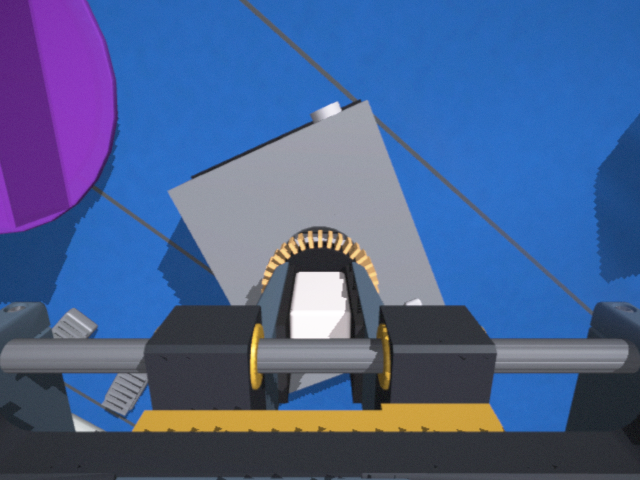

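View pics/inss.png

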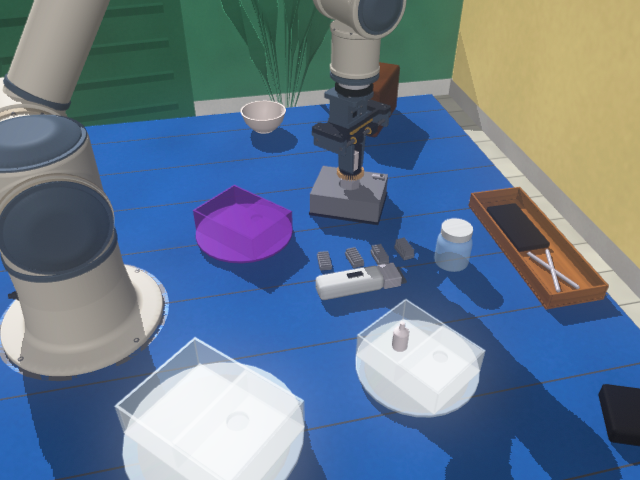

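Run:
```python
from h import *
X,Y=.5489,.2326
def s(l): print(l,ctrl.current_tool_pos(),ctrl.current_contact_force(),ctrl.current_wrist_torque(),ctrl.current_grip_width(),ctrl.current_t())
r=ctrl.move_l([X,Y,.081],vel=.012,contact_N=3.5); s(r)
for z in (.081,.0785,.0765):
    ctrl.move_l([X,Y,z],vel=.012); ctrl.sleep(.3); s(z)
shot("press"); cv2.imwrite("pics/presss.png",ctrl.read_camera("side"))
```

```text
True [0.5489 0.2326 0.0831] [0.5657 0.3173 3.9395] [-0.0289 -0.1182  0.0073] 0.258753407444877 18.1083
0.081 [0.5489 0.2326 0.0811] [-0.8177 -1.3004  5.2681] [-0.0722  0.1437  0.0107] 0.26167051266580155 18.725
0.0785 [0.5489 0.2326 0.0787] [-0.8455  0.1265  5.9799] [-0.1067  0.2788 -0.0011] 0.26289468358431667 19.3833
0.0765 [0.5489 0.2326 0.0768] [ 0.1498 -0.8569  8.0144] [-0.0966  0.264   0.0402] 0.26385744860724764 20.0
```

View pics/press.png

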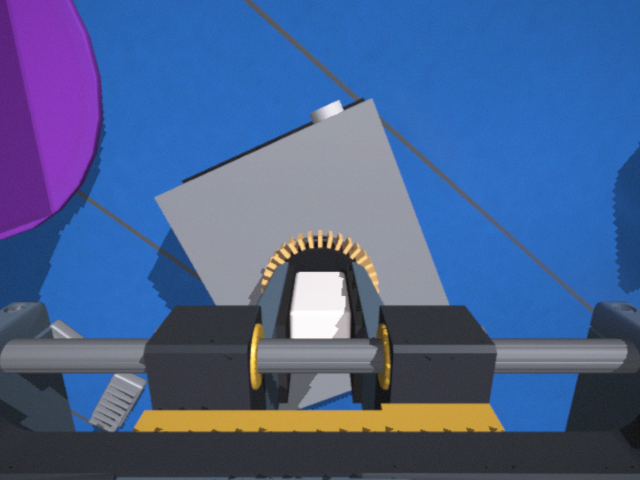

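Run:
```python
from h import *
X,Y=.5489,.2326
ctrl.move_l([X,Y,.0755],vel=.01); ctrl.sleep(.5)
F=[]
for i in range(8):
    F.append(ctrl.current_contact_force()); ctrl.sleep(.05)
print(np.mean(F,0),np.std(F,0),ctrl.current_tool_pos(),ctrl.current_eef_rot(),ctrl.current_grip_width(),np.abs(ctrl.current_dq()).max(),ctrl.current_t())
im,T=shot("fin"); s=ctrl.read_camera("side"); a=ctrl.read_camera("top")
o=np.zeros((600,800,3),np.uint8)
o[:300,:400]=cv2.resize(s[130:220,290:410],(400,300),interpolation=cv2.INTER_CUBIC)
o[300:,:400]=cv2.resize(im[220:352,232:408],(400,300),interpolation=cv2.INTER_CUBIC)
o[:300,400:]=cv2.resize(a,(400,300)); o[300:,400:]=cv2.resize(s,(400,300))
cv2.imwrite("pics/finc.png",o)
```

```text
[-1.3659 -0.4322  8.3613] [0.7133 0.4562 0.4109] [0.5489 0.2326 0.0758] [[ 0.7705 -0.001  -0.6374]
 [ 0.6374 -0.0003  0.7705]
 [-0.0009 -1.      0.0004]] 0.25761334486978826 0.13835778501215862 21.25
```

View pics/finc.png

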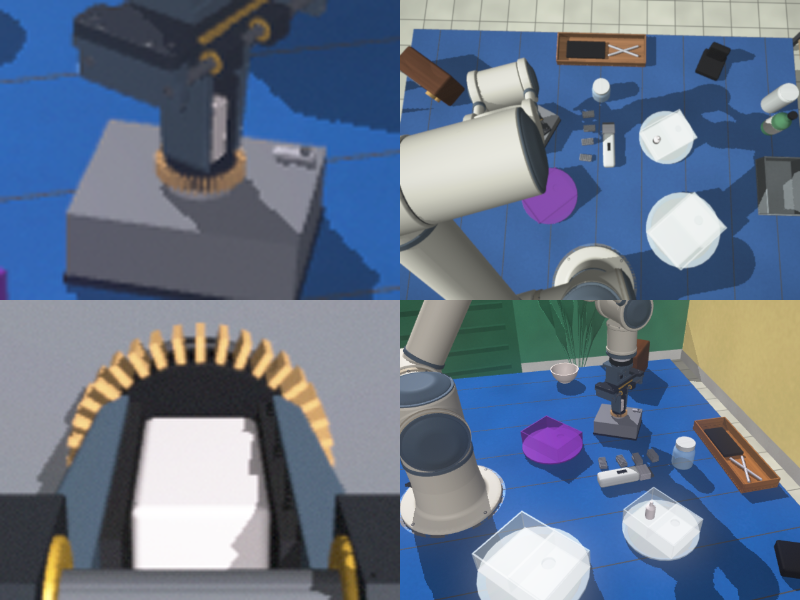

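Run:
```python
from h import *
print(ctrl.sign_off(), ctrl.current_t())
```

```text
the job is handed in; nothing more can be done
the job is handed in; nothing more can be done
```

The wheel is out of the organiser and home in the drive hub. The gripper is still holding it pressed down so you can set the latch. I handed the job in at about 21 s of the 51 s allowed; the sign-off gave no verdict.

- **Meshing:** I turned the wheel to the hub's measured angle, about 39.6°. The stem slid 14 mm into the slot with no contact force. The hub top was then reached within about 1 mm of the expected height.
- **Press depth:** the final push was about 9.5 N including the wheel's weight, which works out to about 8.4 mm of hub travel. The tool's descent gives 8–9 mm. The force readings had about 0.4–0.7 N of noise.
- **Grip:** the opening stayed at about 24 mm, and the grip's edge sits in the same place in the wrist images as when lifted, so I saw no slip. The tool stayed vertical.
- **Bystanders:** in the last side and top pictures the clipper, combs, jar and oil bottle look unmoved. I did not measure their positions.
- **Disagreement between checks:** before the grasp, the top and side cameras put the hub up to about 5 mm from the wrist camera's position. I used the average of two opposite wrist views, which agreed within about 1 mm, and the clean insertion bore that out.

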